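# Stir the beads, then hold the paddle up for inspection

## Task

Draw the blue-gripped stirring paddle out of its stand and stir the ceramic beads in the glass dish with it, at least two full wide rounds about halfway between centre and wall with the blade close to the dish floor, so that beads all round are shifted. Then lift it out, tip it over at least 60 degrees from upright (up to level is fine) so that the blade can be inspected, and finish while still holding it there, all of it more than 15 cm above the bench. Keep the beads in the dish and leave the other paddles and the glassware where they are.

Things in the scene. Friction and masses are not known exactly. Their poses are not given: they have to be found in the camera images.
- paddle_grip (a point): Centre of the blue grip of the stirring paddle (80 g). The grip is a block 16 mm thick (this point's x), 30 mm wide (y), 45 mm tall (z); z points up along the shaft while it stands in the stand. Below the grip an 8 mm steel shaft runs down to a white blade. The whole paddle is 180 mm long; this point lies 22.5 mm below its top and 157.5 mm above the foot of the blade. Leans up to about 3 degrees in its slot.
- paddle_tip (a point): Centre of the foot of the paddle's white blade (blade 10 mm thick in x, 22 mm wide in y, 32 mm tall), axes as paddle_grip; hidden in the slot at first.
- paddle: The blue-gripped paddle as a whole; origin and axes as paddle_tip.
- stand: Fixed dark-blue block 50 x 210 x 60 mm (x, y, z), origin at the centre of its underside, with three slots in a row along its y, 70 mm apart, each 13 x 25 mm and 50 mm deep, loosely holding three paddles; which slot holds the blue one varies. Paddle feet stand 10 mm above the bench, their axes parallel to the stand's, so the grips' 16 mm thickness lies across the row. A paddle pulls straight up freely.
- dish: Round open glass dish clamped on a low grey heating plate 170 x 170 x 30 mm, all fixed; origin at the centre of the plate's underside, z up.
- dish_in (a point): Centre of the dish's inner floor, 35 mm above the bench. Inner radius 66 mm, outer 70 mm; the rim is 50 mm above this point. Axes parallel to the dish's.
- bead0_c (a point): Centre of loose terracotta ceramic bead, barrel-shaped, 18 mm across and 14 mm high, 11 g. The seven beads start on the dish floor in a loose ring about 38 mm from the dish centre; the middle is free.
- bead1_c (a point): Centre of loose white ceramic bead, barrel-shaped, 18 mm across and 14 mm high, 11 g. The seven beads start on the dish floor in a loose ring about 38 mm from the dish centre; the middle is free.
- bead2_c (a point): Centre of loose terracotta ceramic bead, barrel-shaped, 18 mm across and 14 mm high, 11 g. The seven beads start on the dish floor in a loose ring about 38 mm from the dish centre; the middle is free.
- bead3_c (a point): Centre of loose white ceramic bead, barrel-shaped, 18 mm across and 14 mm high, 11 g. The seven beads start on the dish floor in a loose ring about 38 mm from the dish centre; the middle is free.
- bead4_c (a point): Centre of loose terracotta ceramic bead, barrel-shaped, 18 mm across and 14 mm high, 11 g. The seven beads start on the dish floor in a loose ring about 38 mm from the dish centre; the middle is free.
- bead5_c (a point): Centre of loose white ceramic bead, barrel-shaped, 18 mm across and 14 mm high, 11 g. The seven beads start on the dish floor in a loose ring about 38 mm from the dish centre; the middle is free.
- bead6_c (a point): Centre of loose terracotta ceramic bead, barrel-shaped, 18 mm across and 14 mm high, 11 g. The seven beads start on the dish floor in a loose ring about 38 mm from the dish centre; the middle is free.
- spare_a_grip (a point): Centre of the black grip of a spare steel-bladed paddle of the same shape as the blue one, standing in another slot of the stand, its top 190 mm above the bench; leave alone.
- spare_b_grip (a point): Centre of the yellow grip of a spare steel-bladed paddle of the same shape as the blue one, standing in another slot of the stand, its top 190 mm above the bench; leave alone.
- reagent: Amber bottle, 68 mm across, 150 mm tall, origin at its underside; bystander.
- flask: Green-tinted conical flask, 84 mm across the foot, 120 mm tall, origin at its underside; bystander.
- beaker: Glass beaker, 72 mm across, 90 mm tall, origin at its underside; bystander.
- jar: White jar with black cap, 64 mm across, 80 mm tall, origin at its underside; bystander.
There are look-alikes about, which are no part of the job. What is meant by the paddle is not green, and is the smaller of those in its own colour.

How it is judged:
By the outcome, as a careful person would: the job done as asked, in the order asked, and still so for the second after the job is handed in, while the arm keeps its last pose, push and grip.
It also fails if it takes over 72 s, if anything falls off the work surface, if the arm or the gripper's body presses on something with over 40 N, if the wrist force passes 120 N, or if a joint passes its speed limit or range.

## Robot

A 7-joint arm with a two-finger parallel gripper is mounted at the origin on the work surface. World frame = base frame: x ahead of the robot, y to its left, z up, the work surface at z = 0. Lengths are in m, angles in rad, forces in N, time in s.
With the tool pointing down it reaches from about 0.4 to 0.85 m from the base axis. Payload 10.4 kg.
Tool frame: the origin (TCP) lies at the very end of the fingers, on their centre line; the grasp point (between the pads) lies 19 mm behind it; x points along the fingers, z is the direction in which the jaws open and shut, and the axes are right-handed (so a half turn about x gives the same grasp; the last joint's range is limited). The gripper opens to 85 mm and grips with 20 to 120 N. Pads are 22 mm wide; open, the fingers measure 114 mm over their backs; the gripper's body (76 mm by 85 mm) begins 54 mm behind the grasp point. The pads swing forward as they close: fully open they stand 13 mm farther back than shut.
Start: joints at [1.15, 0.332, -0.065, 1.46, 0.022, 1.35, -0.088], TCP at [0.242, -0.576, 0.231] pointing down, gripper open.
Joint ranges: [-2.6, 2.6], [-0.5, 2.12], [-1.47, 1.34], [0.16, 2.42], [-1.27, 4.41], [0.06, 2.06], [-2.6, 2.6]. Speed limits (rad/s): [2.22, 2.22, 2.79, 2.79, 3.14, 3.14, 3.14].

## Interface

Orientations are given as a unit quaternion [x, y, z, w].
In Python, from workcell import get_obs, camera, camera_info, hand_in gives the robot as it stands.
- The arm moves only by the tool move_arm, never from a script. Its argument "motion" is text: rows parted by semicolons, each of 4 numbers parted by spaces: the shift along the world's x, y, z in m, then the turn about the world's z in rad. In form: tx ty tz spin; .... A call has 1 to 10 rows; each row is the pose to reach, as a shift and turn from the pose commanded when the call began; what a row does not reach only later rows make up. A row lasts 1/8 s, in which the tool goes at most 62.5 mm and 10.7 degrees, less where a joint would pass 70% of its speed; a pose out of reach is approached as far as the arm can. A call with a gripper value outside its range is refused whole. "grip" is the opening, from 0 (shut) to 1 (fully open), set as the call begins (left out, the last holds). The fingers move at their own pace and stop on an object; "force" is the grip in N (left out, the last holds). Time passes only in rows, so rows that repeat a pose let the fingers close. It gives the time, the measured TCP pose, the force and the opening at its end, in the units of the state.
- get_obs(): the state, without advancing time (a new reading comes with each control period).
- camera(name): name is "scene" or "top" or "wrist"; returns (picture, depth): 384x512x3 uint8, red, green, blue; 384x512 float32, m along the optical axis (not along the pixel's ray), 0 where there is no reading.
- camera_info(name): a dict with "camera_matrix" (3x3 intrinsics, pixels), "eye" and "attitude" of the camera in the world. Camera axes: x right, y up, looking along -z (the intrinsics and any distortion apply to the point x, -y, -z); pixel columns grow to the right and rows downward; lengths in m; the calibration is good to about 2 mm. A picture is of the moment at which its call begins: read the wrist's pose just before it. camera_info takes no time and is no camera call; for the wrist camera it gives the pose at the moment of the call.
- hand_in(): hands the job in, once; it reports no verdict.
The state is a dict: "clock": time; "joint_pos": joint angles; "joint_velocities": joint speeds; "tau": joint torques, N m; "position": TCP position; "ee_rot": TCP orientation; "ft_force": force on the tool from outside, world axes, zero at the start; "torque": the same for the moment, N m; "grip_width": opening from 0.0 (shut) to 1.0 (fully open).
Only numpy, scipy, OpenCV 4.12 (cv2) and the standard library are available. Lean on these libraries where they do the work, as an engineer would, in place of code of your own. Each camera call takes 0.05 s, during which the arm holds its last target.

## Working session

There is one attempt and no reset: what is moved stays moved. The work goes in short steps, Python scripts to look and compute and a tool call to move; the robot and the scene stay as the last step left them, time stands still between calls to the robot, and variables do not carry over. Pictures are saved under pics/ and viewed, and the job is handed in when it is done.

Besides the shell and the picture viewer there is one more tool, called as name(argument=value, ...), one argument or row to a line, values as JSON. move_arm: Moves the arm, as the interface text tells. Its arguments: {"type":"object","properties":{"motion":{"type":"string"},"grip":{"type":"number"},"force":{"type":"number"}},"required":["motion"]}

```bash
mkdir -p pics; ls
cat > h.py <<'E'
import numpy as np, cv2
from workcell import get_obs, camera, camera_info
from scipy.spatial.transform import Rotation as R
def R_of(ci):
    a=np.array(ci['attitude'],float)
    return a if a.shape==(3,3) else R.from_quat(a).as_matrix()
def rays(ci,uv):
    K=np.array(ci['camera_matrix']); uv=np.atleast_2d(uv).astype(float)
    d=np.c_[(uv[:,0]-K[0,2])/K[0,0],-(uv[:,1]-K[1,2])/K[1,1],-np.ones(len(uv))]
    return d@R_of(ci).T
def onplane(ci,uv,z):
    d=rays(ci,uv); e=np.array(ci['eye']); return e+d*((z-e[2])/d[:,2])[:,None]
def cloud(ci,depth):
    v,u=np.mgrid[:depth.shape[0],:depth.shape[1]]
    return (np.array(ci['eye'])+rays(ci,np.c_[u.ravel(),v.ravel()])*depth.ravel()[:,None]).reshape(*depth.shape,3)
def snap(n,tag):
    ci=camera_info(n); p,d=camera(n); cv2.imwrite(f'pics/{tag}.png',cv2.cvtColor(p,cv2.COLOR_RGB2BGR)); np.savez(f'{tag}.npz',p=p,d=d)
    import pickle; pickle.dump(ci,open(tag+'.pkl','wb')); return ci,p,d
E
python3 - <<'E'
from h import *
print(get_obs())
for n in('scene','top','wrist'):
    ci,p,d=snap(n,n+'0'); print(n,ci,(d>0).mean())
E
```

```text
pics
{'clock': 0.0, 'joint_pos': array([ 1.15037992,  0.33287883, -0.06469096,  1.46092992,  0.02158095,
        1.34989369, -0.08853117]), 'joint_velocities': array([ 9.42653838e-05,  7.78140420e-04,  7.77050956e-04, -1.42805002e-03,
       -8.45699710e-04,  9.96521341e-04, -6.40099207e-05]), 'tau': array([-1.86951011e-04, -6.25452375e+01,  4.90501116e-02, -3.91601264e+01,
        1.61408808e-02,  9.87851643e-03,  2.02619566e-05]), 'position': array([ 0.24198208, -0.57585435,  0.230517  ]), 'ee_rot': array([ 0.39161079,  0.58936252, -0.39108638,  0.5885102 ]), 'ft_force': array([-0.24738446, -0.47032234, -0.19043939]), 'torque': array([-0.00455639,  0.00281427, -0.01477421]), 'grip_width': 1.0053339608438139}
scene {'camera_matrix': array([[355.70270037,   0.        , 255.0402165 ],
       [  0.        , 355.70270037, 189.61804812],
       [  0.        ,   0.        ,   1.        ]]), 'eye': array([1.25740314, 0.4744799 , 0.73575274]), 'attitude': array([0.19682963, 0.41872003, 0.79847196, 0.38519367])} 0.9953867594401041
top {'camera_matrix': array([[389.41400339,   0.        , 248.59179694],
       [  0.        , 389.41400339, 190.05337133],
       [  0.        ,   0.        ,   1.        ]]), 'eye': array([ 0.27882415, -0.06564889,  1.40733323]), 'attitude': array([ 0.07917819, -0.07701181, -0.67875463,  0.72601112])} 0.9959208170572916
wrist {'camera_matrix': array([[320.25666908,   0.        , 256.65512222],
       [  0.        , 320.25666908, 193.59265394],
       [  0.        ,   0.        ,   1.        ]]), 'eye': array([ 0.31646858, -0.54430879,  0.37288541]), 'attitude': array([-0.134003  ,  0.08933171, -0.5465449 ,  0.82179785])} 0.996002197265625
```

View pics/scene0.png

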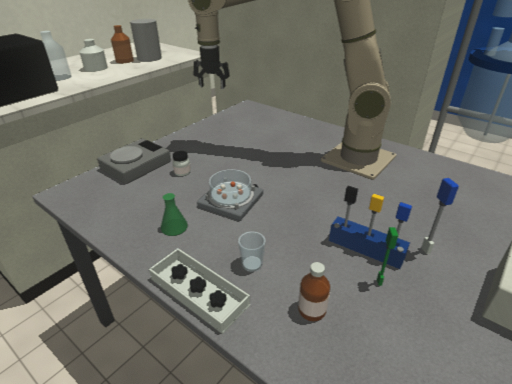

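View pics/top0.png

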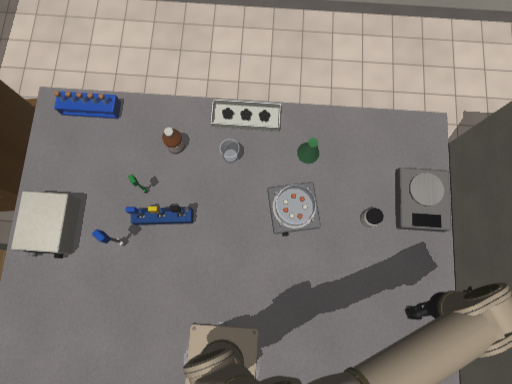

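View pics/wrist0.png

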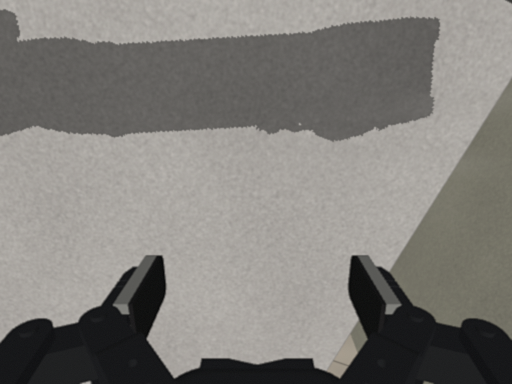

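The scene view shows the stand at about (370,240) with black, yellow and blue grips. The blue one, at (403,212), is in the end slot. Nearby are a larger free-standing blue look-alike (447,190) and a green one (390,240). The dish is at (231,192). In the top view the stand is at (161,215) with its blue grip at about (131,209), and the dish is at (295,207).

```bash
cat > m.py <<'E'
from h import *
import pickle
for n in('scene','top'):
    ci=pickle.load(open(n+'0.pkl','rb')); f=np.load(n+'0.npz'); p,d=f['p'],f['d']
    C=cloud(ci,d); hsv=cv2.cvtColor(p,cv2.COLOR_RGB2HSV)
    print(n,'bench z',np.median(C[...,2][(abs(C[...,2])<.02)]))
    for nm,lo,hi in(('blue',(105,150,60),(130,255,255)),('yellow',(18,150,90),(32,255,255)),('green',(40,120,30),(80,255,255))):
        m=cv2.inRange(hsv,lo,hi)
        k,l,s,c=cv2.connectedComponentsWithStats(m)
        for i in range(1,k):
            if s[i,4]>15:
                P=C[l==i]; print(nm,s[i],c[i].round(1),'xyz med',np.median(P,0).round(3),'p5',np.percentile(P,5,axis=0).round(3),'p95',np.percentile(P,95,axis=0).round(3))
    big=cv2.resize(p[150:270,310:480] if n=='scene' else p[170:260,80:210],None,fx=4.5,fy=4.5,interpolation=cv2.INTER_CUBIC)
    cv2.imwrite(f'pics/{n}_st.png',cv2.cvtColor(big,cv2.COLOR_RGB2BGR))
E
python3 m.py
```

```text
scene bench z 0.00024434855887833784
blue [435   0  39 110 691] [454.1  51.9] xyz med [-2.482 -0.224 -0.084] p5 [-2.506 -0.247 -0.575] p95 [-2.456 -0.201  0.289]
blue [ 451    0   61  107 1869] [482.6  45.1] xyz med [-2.477 -0.051  0.119] p5 [-2.504 -0.118 -0.473] p95 [-0.558  0.334  0.311]
blue [443 178  15  27 194] [450.2 190.3] xyz med [0.388 0.398 0.228] p5 [0.37  0.377 0.188] p95 [0.393 0.406 0.24 ]
blue [397 203  14  18 185] [403.3 211.3] xyz med [0.475 0.321 0.174] p5 [0.468 0.309 0.151] p95 [0.477 0.333 0.191]
blue [333 217  12   8  50] [339.1 220.6] xyz med [0.476 0.159 0.06 ] p5 [0.463 0.148 0.058] p95 [0.49  0.17  0.063]
blue [341 221  27  13 212] [354.5 228.3] xyz med [0.479 0.209 0.06 ] p5 [0.459 0.182 0.057] p95 [0.504 0.237 0.062]
blue [365 230  22  13 185] [376.4 237. ] xyz med [0.475 0.273 0.06 ] p5 [0.454 0.253 0.057] p95 [0.498 0.293 0.062]
blue [393 239  16  16 102] [401.9 245.3] xyz med [0.461 0.341 0.06 ] p5 [0.446 0.325 0.053] p95 [0.49  0.355 0.062]
yellow [370 194  14  18 183] [376.  202.4] xyz med [0.481 0.252 0.174] p5 [0.473 0.239 0.15 ] p95 [0.484 0.264 0
[... 727 characters left out ...]
5 0.069]
blue [93 94  5  5 19] [95.3 95.6] xyz med [0.905 0.543 0.062] p5 [0.894 0.539 0.059] p95 [0.91  0.554 0.067]
blue [ 54  95  62  23 846] [ 86.6 107.3] xyz med [0.856 0.573 0.061] p5 [0.843 0.478 0.009] p95 [0.891 0.677 0.067]
blue [126 207  65  16 488] [158.2 216.7] xyz med [0.462 0.261 0.061] p5 [0.445 0.152 0.056] p95 [0.483 0.34  0.188]
blue [ 93 230  12  11  83] [ 98.5 235.1] xyz med [0.373 0.385 0.239] p5 [0.361 0.372 0.234] p95 [0.385 0.4   0.244]
yellow [148 206  10   7  57] [152.6 208.8] xyz med [0.471 0.249 0.188] p5 [0.464 0.234 0.002] p95 [0.512 0.296 0.196]
green [129 175   7   8  37] [131.8 178.6] xyz med [0.566 0.328 0.179] p5 [0.556 0.32  0.173] p95 [0.579 0.338 0.182]
```

```bash
cat > m2.py <<'E'
from h import *
import pickle
D={n:(pickle.load(open(n+'0.pkl','rb')),np.load(n+'0.npz')) for n in('scene','top')}
for n in D:
    ci,f=D[n]; p,d=f['p'],f['d']; C=cloud(ci,d); hsv=cv2.cvtColor(p,cv2.COLOR_RGB2HSV)
    blue=cv2.inRange(hsv,(105,120,40),(130,255,255))>0
    roi=(C[...,0]>.42)&(C[...,0]<.53)&(C[...,1]>.10)&(C[...,1]<.40)
    st=C[roi&(abs(C[...,2]-.06)<.006)]
    print(n,'stand top rect',cv2.minAreaRect(st[:,:2].astype(np.float32)*1000),len(st))
    for nm,m in(('blue',blue),('yellow',cv2.inRange(hsv,(18,120,80),(32,255,255))>0)):
        t=C[m&roi&(C[...,2]>.185)]; print(nm,'top face',t.mean(0).round(4),len(t),cv2.minAreaRect(t[:,:2].astype(np.float32)*1000))
        s=C[m&roi&(C[...,2]>.14)&(C[...,2]<.184)]
        if len(s)>5: print('  side',s.mean(0).round(4),np.percentile(s,[2,98],axis=0).round(3).tolist())
    # plate
    roi=(C[...,0]>.38)&(C[...,0]<.75)&(C[...,1]>-.35)&(C[...,1]<.02)
    pl=C[roi&(abs(C[...,2]-.03)<.004)]; 
    print('plate',cv2.minAreaRect(pl[:,:2].astype(np.float32)*1000),len(pl))
    rim=C[roi&(abs(C[...,2]-.085)<.006)]; print('rim n',len(rim)); 
    if len(rim)>5: print(cv2.minEnclosingCircle(rim[:,:2].astype(np.float32)*1000),cv2.fitEllipse(rim[:,:2].astype(np.float32)*1000))
    big=p[150:230,190:270] if n=='scene' else p[170:250,255:335]
    big=cv2.resize(big,None,fx=6,fy=6,interpolation=cv2.INTER_CUBIC); cv2.imwrite(f'pics/{n}_dish.png',cv2.cvtColor(big,cv2.COLOR_RGB2BGR))
E
python3 m2.py
```

```text
scene stand top rect ((474.5435791015625, 251.16671752929688), (57.57038116455078, 210.1076202392578), 4.267820835113525) 835
blue top face [0.471  0.3202 0.1889] 56 ((469.0957336425781, 320.0296630859375), (15.564581871032715, 28.243892669677734), 2.369764566421509)
  side [0.4749 0.3209 0.1652] [[0.471, 0.307, 0.147], [0.478, 0.334, 0.183]]
yellow top face [0.4777 0.2515 0.189 ] 54 ((476.81097412109375, 251.2318115234375), (14.621459007263184, 29.9872989654541), 1.7990496158599854)
  side [0.4815 0.2519 0.1655] [[0.478, 0.237, 0.147], [0.485, 0.266, 0.183]]
plate ((642.9517822265625, -161.7010040283203), (366.2997131347656, 236.0810089111328), 34.07035446166992) 389
rim n 270
((615.4111328125, -126.8920669555664), 187.28013610839844) ((665.2410278320312, -131.5418243408203), (224.09649658203125, 396.0788879394531), 123.07095336914062)
top stand top rect ((471.7587890625, 250.13584899902344), (51.19416046142578, 207.88262939453125), 5.486608505249023) 618
blue top face [0.4655 0.3176 0.1895] 43 ((465.8083801269531, 318.3260498046875), (14.016241073608398, 26.28733253479004), 4.593377590179443)
  side [0.4637 0.284  0.168 ] [[0.457, 0.18, 0.155], [0.472, 0.321, 0.182]]
yellow top face [0.4706 0.2489 0.1895] 38 ((470.6854553222656, 248.5875244140625), (13.226083755493164, 25.929183959960938), 4.523834228515625)
  side [0.4687 0.241  0.1742] [[0.463, 0.234, 0.164], [0.479, 0.257, 0.183]]
plate ((594.5552978515625, -145.8707275390625), (323.6399230957031, 315.0062561035156), 3.2139225006103516) 771
rim n 198
((623.9345703125, -131.23101806640625), 190.84837341308594) ((733.3875732421875, -121.77777099609375), (251.83384704589844, 525.346435546875), 114.26818084716797)
```

View pics/scene_st.png

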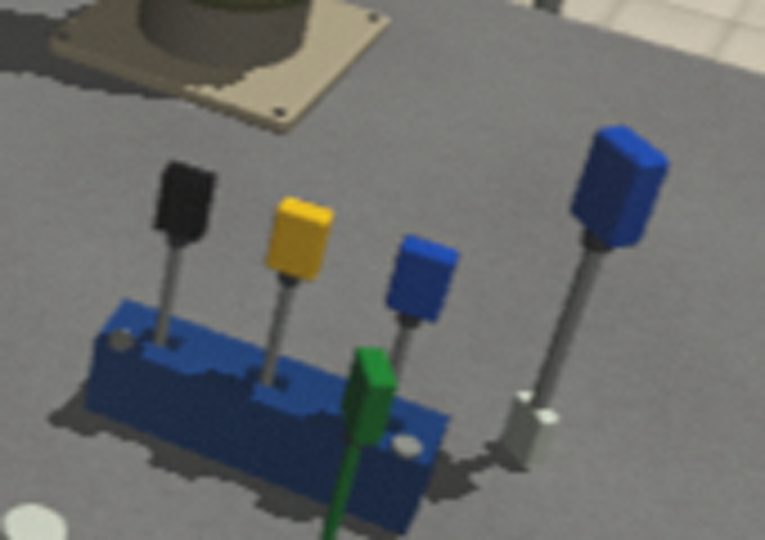

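View pics/top_st.png

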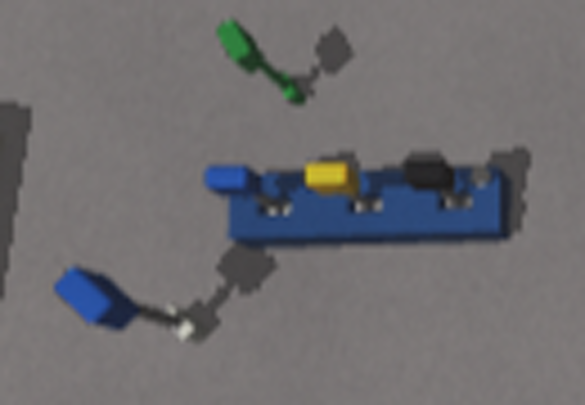

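View pics/top_dish.png

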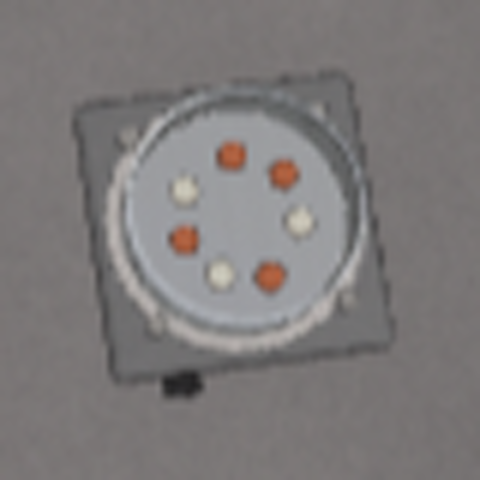

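The blue grip's top face is at about (0.468, 0.319, 0.19), and the stand is yawed by about 5°. That gives a 16 mm thickness along x, at the expected height. In the dish crop, the plate corners are at (78,105), (350,70), (393,345) and (115,380). The beads form a ring round (240,218).

```bash
cat > m3.py <<'E'
from h import *
import pickle,sys
ci=pickle.load(open('top0.pkl','rb')); f=np.load('top0.npz'); p=f['p']
c=np.array([(78,105),(350,70),(393,345),(115,380)])/6+(255,170)-.4
P=onplane(ci,c,.03); print('plate corners',P.round(3).tolist(),'ctr',P.mean(0).round(4))
print([np.linalg.norm(P[i]-P[i-1]).round(3) for i in range(4)])
hsv=cv2.cvtColor(p,cv2.COLOR_RGB2HSV); 
def beads(p,ci,x0=262,x1=328,y0=178,y1=236):
    hsv=cv2.cvtColor(p,cv2.COLOR_RGB2HSV); out=[]
    for nm,lo,hi in(('terra',(0,120,80),(14,255,255)),('white',(18,18,165),(45,120,255))):
        m=cv2.inRange(hsv,lo,hi); mm=np.zeros_like(m); mm[y0:y1,x0:x1]=m[y0:y1,x0:x1]
        k,l,s,cc=cv2.connectedComponentsWithStats(mm)
        for i in range(1,k):
            if s[i,4]>4: out.append((nm,s[i,4],cc[i].round(1),onplane(ci,cc[i],.045)[0,:2].round(4)))
    return out
B=beads(p,ci)
for b in B:print(b)
X=np.array([b[3] for b in B if b[1]>8]); A=np.c_[2*X,np.ones(len(X))]; s=np.linalg.lstsq(A,(X**2).sum(1),rcond=None)[0]
print('bead ring',s[:2],np.sqrt(s[2]+s[:2]@s[:2]))
# rim circle crop pts at z .085 (outer edge)
c=np.array([(243,85),(120,200),(366,205),(243,352)])/6+(255,170)-.4
E
python3 m3.py
python3 - <<'E'
from h import *
o=get_obs(); M=R.from_quat(o['ee_rot']).as_matrix(); print(M.round(3))
ci=camera_info('wrist'); print('cam in tool',M.T@(np.array(ci['eye'])-o['position']))
z=M[:,2]; print('jaw dir angle',np.degrees(np.arctan2(z[1],z[0])))
E
```

```text
plate corners [[0.604, -0.119, 0.03], [0.637, -0.283, 0.03], [0.471, -0.313, 0.03], [0.439, -0.15, 0.03]] ctr [ 0.5379 -0.2164  0.03  ]
[np.float64(0.168), np.float64(0.167), np.float64(0.169), np.float64(0.166)]
('terra', np.int32(14), array([293.3, 195.5]), array([ 0.576 , -0.2119]))
('terra', np.int32(14), array([301.7, 198.5]), array([ 0.5671, -0.2424]))
('terra', np.int32(12), array([285.5, 209.5]), array([ 0.5234, -0.1864]))
('terra', np.int32(12), array([299.5, 215.5]), array([ 0.5052, -0.2368]))
('white', np.int32(13), array([285.4, 201.4]), array([ 0.5526, -0.1847]))
('white', np.int32(12), array([304.5, 206.5]), array([ 0.5387, -0.2534]))
('white', np.int32(11), array([291.2, 215.2]), array([ 0.5044, -0.2074]))
bead ring [ 0.5390165  -0.21861774] 0.03662973890269609
[[-0.     0.922  0.387]
 [ 0.001  0.387 -0.922]
 [-1.    -0.    -0.001]]
cam in tool [-0.14228792  0.08089461 -0.00043852]
jaw dir angle -67.20754877376271
```

move_arm(
  motion="0.03 0.045 0.01 0.15; 0.06 0.09 0.02 0.3; 0.1 0.14 0.03 0.45; 0.14 0.19 0.04 0.6; 0.18 0.24 0.05 0.75; 0.21 0.285 0.06 0.9; 0.24 0.33 0.06 1.05; 0.25 0.38 0.06 1.2; 0.255 0.43 0.06 1.257; 0.26 0.48 0.06 1.257",
  grip=0.7,
)

```text
clock: 1.4
position: [0.502, -0.0946, 0.2911]
ee_rot: [-0.03, 0.707, 0.03, 0.706]
ft_force: [0.7, -0.6, -0.3]
grip_width: 0.699
```

move_arm(
  motion="0.005 0.05 0.0 0; 0.005 0.1 0.0 0; 0 0.15 0.0 0; -0.01 0.2 0 0; -0.02 0.25 0 0; -0.025 0.3 0 0; -0.03 0.34 0 0; -0.034 0.36 0 0; -0.034 0.36 0 0; -0.034 0.36 0 0",
)

```text
clock: 2.65
position: [0.4686, 0.2626, 0.2911]
ee_rot: [-0.03, 0.707, 0.029, 0.706]
ft_force: [0.7, -0.8, 0.1]
grip_width: 0.703
```

Run:
```python
from h import *
o=get_obs();print(o['position'],R.from_quat(o['ee_rot']).as_matrix().round(3).tolist())
snap('wrist','w1'); snap('scene','s1')
```

```text
[0.46855696 0.26263957 0.29113366] [[-0.0, -0.083, 0.997], [-0.001, 0.997, 0.083], [-1.0, -0.001, -0.0]]
```

View pics/w1.png

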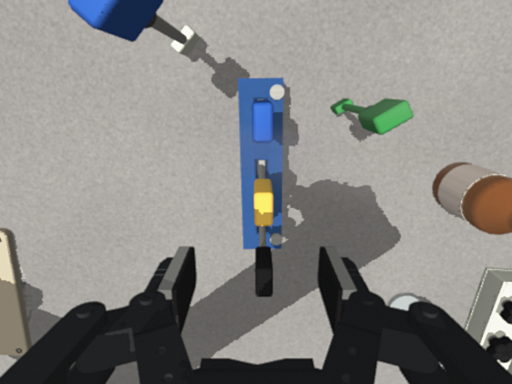

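View pics/s1.png

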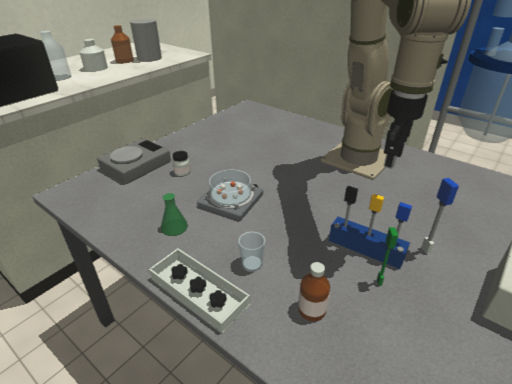

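The wrist view shows the stand running vertically, with the blue grip at (263,121), yellow at (263,200) and black at (264,272). The jaws line up with the row. I'll now refine the blue position.

Run:
```python
from h import *
import pickle
ci=pickle.load(open('w1.pkl','rb'));f=np.load('w1.npz');p,d=f['p'],f['d'];C=cloud(ci,d)
hsv=cv2.cvtColor(p,cv2.COLOR_RGB2HSV)
for nm,lo,hi in(('blue',(105,120,40),(130,255,255)),('yel',(18,120,80),(32,255,255))):
    m=(cv2.inRange(hsv,lo,hi)>0)
    for a,b in((.184,.194),(.15,.184)):
        P=C[m&(C[...,2]>a)&(C[...,2]<b)&(abs(C[...,0]-.47)<.05)&(C[...,1]<.36)]
        if len(P)>5: print(nm,len(P),P.mean(0).round(4),cv2.minAreaRect(P[:,:2].astype(np.float32)*1000))
m=(abs(C[...,2]-.06)<.004)&(cv2.inRange(hsv,(105,120,40),(130,255,255))>0)&(abs(C[...,0]-.47)<.06)
print(cv2.minAreaRect(C[m][:,:2].astype(np.float32)*1000))
```

```text
blue 837 [0.467  0.3189 0.1893] ((467.1751708984375, 318.34808349609375), (15.34040641784668, 29.879531860351562), 4.455662727355957)
blue 34 [0.4655 0.3249 0.1659] ((466.4649963378906, 263.2044982910156), (13.233100891113281, 141.07984924316406), 1.2221314907073975)
yel 629 [0.4739 0.2507 0.1893] ((473.9311828613281, 249.53172302246094), (14.839632034301758, 29.688095092773438), 5.282292366027832)
yel 185 [0.4728 0.2636 0.1682] ((472.6207580566406, 263.3348083496094), (14.538067817687988, 2.040370225906372), 4.896353244781494)
((474.16009521484375, 248.76675415039062), (49.10614776611328, 209.20062255859375), 5.726337909698486)
```

move_arm(
  motion="-0.0015 0.03 0 0.005; -0.0015 0.056 0 0.005; -0.0015 0.056 -0.03 0.005; -0.0015 0.056 -0.06 0.005; -0.0015 0.056 -0.09 0.005; -0.0015 0.056 -0.11 0.005; -0.0015 0.056 -0.13 0.005; -0.0015 0.056 -0.143 0.005; -0.0015 0.056 -0.143 0.005",
)

```text
clock: 3.88
position: [0.4665, 0.3196, 0.1477]
ee_rot: [-0.032, 0.707, 0.031, 0.706]
ft_force: [-0.2, 0.0, -0.2]
grip_width: 0.702
```

move_arm(
  motion="0 0 0 0; 0 0 0 0; 0 0 0 0; 0 0 0 0; 0 0 0 0; 0 0 0 0",
  grip=0,
  force=70,
)

```text
clock: 4.62
position: [0.4671, 0.3202, 0.1491]
ee_rot: [-0.031, 0.706, 0.032, 0.707]
ft_force: [0.3, 0.3, 5.8]
grip_width: 0.173
```

move_arm(
  motion="0 0 0.015 0; 0 0 0.035 0; 0 0 0.06 0; 0 0 0.09 0; 0 0 0.12 0; 0 0 0.15 0; 0 0 0.18 0; 0 0 0.21 0; 0 0 0.22 0; 0 0 0.22 0",
)

```text
clock: 5.88
position: [0.4665, 0.32, 0.3687]
ee_rot: [-0.031, 0.706, 0.032, 0.707]
ft_force: [-0.5, 0.1, -1.1]
grip_width: 0.183
```

Run:
```python
from h import *
print(get_obs()['position'],get_obs()['ft_force']);snap('wrist','w2'); snap('scene','s2')
```

```text
[0.46646594 0.31998    0.36868172] [-0.45736231  0.08292832 -1.10437322]
```

View pics/w2.png

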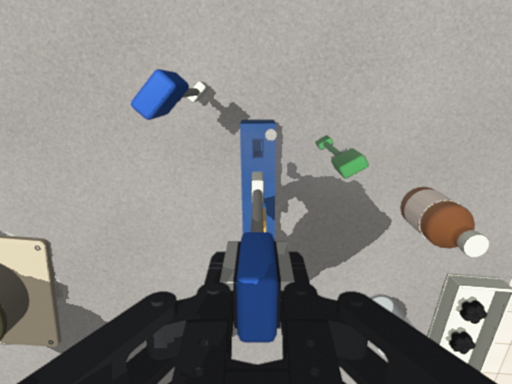

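View pics/s2.png

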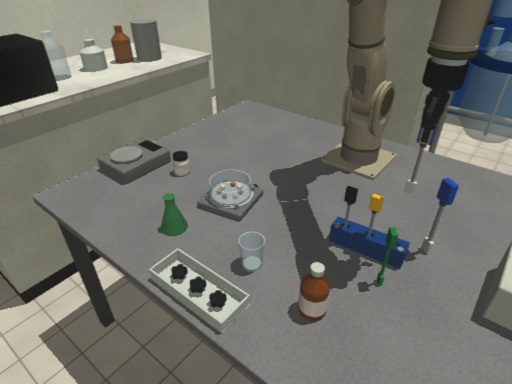

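The paddle is out and held. The wrist view shows the blue grip between the pads at (257,285). In the scene view the blade is at (411,186) and the slot is empty. Next I'll measure the blade's offset from the TCP.

```bash
cat > blade.py <<'E'
from h import *
import pickle,sys
def blade(tag):
    for t in ('w','s'):
        ci=pickle.load(open(t+tag+'.pkl','rb'));f=np.load(t+tag+'.npz');p,d=f['p'],f['d'];C=cloud(ci,d)
        o=get_obs()['position']; e=C-o
        m=(abs(e[...,0])<.03)&(abs(e[...,1])<.04)&(e[...,2]<-.08)&(e[...,2]>-.16)&(d>0)
        P=e[m]; b=P[P[:,2]<-.113]; s=P[P[:,2]>-.10]
        print(t,len(P),'low',np.percentile(P[:,2],[0,1,2]).round(4) if len(P) else '', 'blade mean',b.mean(0).round(4) if len(b) else '','rng',np.percentile(b,[2,98],axis=0).round(3).tolist() if len(b) else '','shaft',s.mean(0).round(4) if len(s) else '')
blade(sys.argv[1])
E
python3 blade.py 2
```

```text
w 349 low [-0.1376 -0.136  -0.135 ] blade mean [-0.0014  0.0097 -0.1247] rng [[-0.006, 0.009, -0.137], [0.003, 0.01, -0.114]] shaft [-0.0009  0.002  -0.0893]
s 155 low [-0.1392 -0.1383 -0.1366] blade mean [ 0.0039  0.0011 -0.1249] rng [[0.0, -0.01, -0.138], [0.007, 0.011, -0.113]] shaft [ 0.0031  0.0012 -0.0899]
```

move_arm(
  motion="0.003 -0.02 0 0; 0.008 -0.06 0 0; 0.015 -0.11 0 0; 0.021 -0.16 0 0; 0.028 -0.21 0 0; 0.035 -0.26 0 0; 0.041 -0.31 0 0; 0.048 -0.36 0 0; 0.055 -0.41 0 0; 0.061 -0.46 0 0",
)

```text
clock: 7.22
position: [0.5272, -0.1419, 0.3671]
ee_rot: [-0.031, 0.707, 0.032, 0.706]
ft_force: [0.4, 1.2, -0.7]
grip_width: 0.179
```

move_arm(
  motion="0.005 -0.04 0 0; 0.009 -0.065 0 0; 0.0105 -0.077 0 0; 0.0105 -0.077 -0.02 0; 0.0105 -0.077 -0.05 0; 0.0105 -0.077 -0.07 0; 0.0105 -0.077 -0.08 0; 0.0105 -0.077 -0.08 0",
)

```text
clock: 8.22
position: [0.5382, -0.2164, 0.2882]
ee_rot: [-0.032, 0.706, 0.032, 0.706]
ft_force: [0.2, -0.1, -0.8]
grip_width: 0.178
```

```bash
python3 - <<'E'
from h import *
print(get_obs()['position'],get_obs()['ft_force']);snap('wrist','w3'); snap('scene','s3');snap('top','t3')
a=[cv2.resize(cv2.imread(f'pics/{t}3.png')[y:y+100,x:x+130],None,fx=3,fy=3) for t,x,y in(('s',165,130),('t',230,150))]
cv2.imwrite('pics/st3.png',np.hstack(a))
E
python3 blade.py 3
```

```text
[ 0.53818658 -0.21641683  0.28824273] [ 0.18039016 -0.08171743 -0.8139797 ]
w 356 low [-0.1387 -0.1381 -0.1369] blade mean [-0.0021  0.0099 -0.1255] rng [[-0.007, 0.009, -0.138], [0.002, 0.01, -0.114]] shaft [-0.0014  0.0023 -0.0896]
s 82 low [-0.1385 -0.1376 -0.1373] blade mean [ 0.0026  0.004  -0.1251] rng [[-0.004, -0.008, -0.137], [0.007, 0.013, -0.113]] shaft [ 0.0008  0.0026 -0.0899]
```

View pics/w3.png

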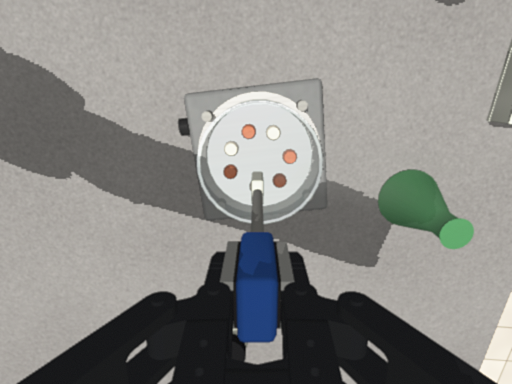

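View pics/st3.png

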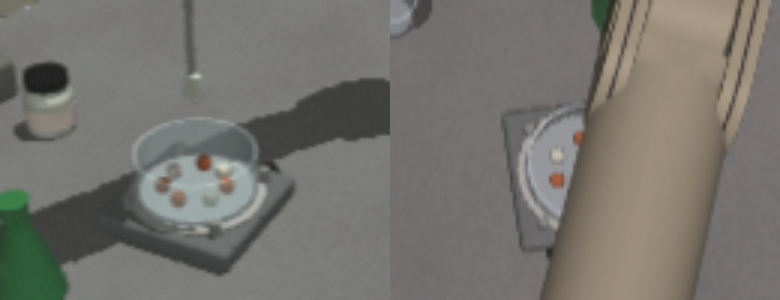

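In the wrist view the dish is at about (261,157) with its rim spanning columns 197 to 326. Six beads are visible and the blade hangs at (257,185). The scene crop shows the blade above the dish. I'll check the dish centre from this view.

Run:
```python
from h import *
import pickle
ci=pickle.load(open('w3.pkl','rb'))
uv=np.array([(248.5,131.5),(273.5,132.5),(231,149),(290,156.5),(230.5,172),(279.5,180.5)])
X=onplane(ci,uv,.045)[:,:2]; A=np.c_[2*X,np.ones(len(X))]; s=np.linalg.lstsq(A,(X**2).sum(1),rcond=None)[0]
print(X.round(3).tolist(),s[:2],np.sqrt(s[2]+s[:2]@s[:2]))
c=np.array([(186,95),(321,79),(326,208),(204,220)]);P=onplane(ci,c,.03);print(P.round(3).tolist(),P.mean(0))
e=onplane(ci,[(197,155),(326,152)],.085);print(e.round(3),e.mean(0))
```

```text
[[0.525, -0.187], [0.554, -0.185], [0.505, -0.21], [0.578, -0.213], [0.506, -0.239], [0.568, -0.244]] [ 0.5403416  -0.22044909] 0.03744229413459772
[[0.446, -0.152, 0.03], [0.605, -0.12, 0.03], [0.636, -0.281, 0.03], [0.474, -0.313, 0.03]] [ 0.54022476 -0.21657382  0.03      ]
[[ 0.471 -0.212  0.085]
 [ 0.611 -0.196  0.085]] [ 0.54116257 -0.20398247  0.085     ]
```

move_arm(
  motion="0.003 0 -0.02 0; 0.003 0 -0.04 0; 0.003 0 -0.06 0; 0.003 0 -0.08 0; 0.003 0 -0.095 0; 0.003 0 -0.107 0; 0.003 0 -0.1115 0; 0.003 0 -0.1115 0",
)

```text
clock: 9.38
position: [0.5413, -0.2172, 0.177]
ee_rot: [-0.031, 0.706, 0.031, 0.706]
ft_force: [0.9, 0.6, -0.4]
grip_width: 0.177
```

Run:
```python
from h import *
import math
print(get_obs()['position'],get_obs()['ft_force'])
# circle commands r=.033, 40 rows/round, in 4 calls of 10 rows (relative to start of each call)
r=.034;n=30
c=lambda k:(r*math.cos(2*math.pi*k/n),r*math.sin(2*math.pi*k/n))
for s in range(3):
    o=c(10*s); print('; '.join(f'{c(10*s+k)[0]-o[0]:.3f} {c(10*s+k)[1]-o[1]:.3f} 0 0' for k in range(1,11)))
```

```text
[ 0.54126211 -0.21722468  0.17699632] [ 0.90576687  0.64528728 -0.40255257]
-0.001 0.007 0 0; -0.003 0.014 0 0; -0.006 0.020 0 0; -0.011 0.025 0 0; -0.017 0.029 0 0; -0.023 0.032 0 0; -0.030 0.034 0 0; -0.038 0.034 0 0; -0.045 0.032 0 0; -0.051 0.029 0 0
-0.006 -0.004 0 0; -0.011 -0.009 0 0; -0.014 -0.016 0 0; -0.016 -0.022 0 0; -0.017 -0.029 0 0; -0.016 -0.037 0 0; -0.014 -0.043 0 0; -0.011 -0.049 0 0; -0.006 -0.055 0 0; -0.000 -0.059 0 0
0.006 -0.003 0 0; 0.013 -0.004 0 0; 0.021 -0.004 0 0; 0.028 -0.003 0 0; 0.034 -0.000 0 0; 0.040 0.004 0 0; 0.045 0.009 0 0; 0.048 0.016 0 0; 0.050 0.022 0 0; 0.051 0.029 0 0
```

move_arm(
  motion="0.007 0 0 0; 0.014 0 0 0; 0.02 0 0 0; 0.027 0 0 0; 0.034 0 0 0",
)

```text
clock: 10.0
position: [0.5756, -0.2172, 0.1768]
ee_rot: [-0.031, 0.706, 0.032, 0.706]
ft_force: [-0.7, -0.0, -1.0]
grip_width: 0.178
```

move_arm(
  motion="-0.001 0.007 0 0; -0.003 0.014 0 0; -0.006 0.020 0 0; -0.011 0.025 0 0; -0.017 0.029 0 0; -0.023 0.032 0 0; -0.030 0.034 0 0; -0.038 0.034 0 0; -0.045 0.032 0 0; -0.051 0.029 0 0",
)

```text
clock: 11.25
position: [0.5236, -0.1886, 0.1769]
ee_rot: [-0.031, 0.706, 0.031, 0.706]
ft_force: [-0.1, 0.5, -2.0]
grip_width: 0.179
```

move_arm(
  motion="-0.006 -0.004 0 0; -0.011 -0.009 0 0; -0.014 -0.016 0 0; -0.016 -0.022 0 0; -0.017 -0.029 0 0; -0.016 -0.037 0 0; -0.014 -0.043 0 0; -0.011 -0.049 0 0; -0.006 -0.055 0 0; 0 -0.059 0 0",
)

```text
clock: 12.5
position: [0.5246, -0.2477, 0.1768]
ee_rot: [-0.031, 0.706, 0.031, 0.706]
ft_force: [0.8, -0.8, -1.3]
grip_width: 0.178
```

move_arm(
  motion="0.006 -0.003 0 0; 0.013 -0.004 0 0; 0.021 -0.004 0 0; 0.028 -0.003 0 0; 0.034 0 0 0; 0.040 0.004 0 0; 0.045 0.009 0 0; 0.048 0.016 0 0; 0.050 0.022 0 0; 0.051 0.029 0 0",
)

```text
clock: 13.75
position: [0.5752, -0.2177, 0.1768]
ee_rot: [-0.031, 0.706, 0.031, 0.706]
ft_force: [-0.3, 0.7, -0.4]
grip_width: 0.179
```

```bash
python3 - <<'E'
from h import *
print(get_obs()['position'],get_obs()['ft_force']);snap('wrist','w4'); snap('scene','s4')
cv2.imwrite('pics/s4c.png',cv2.resize(cv2.imread('pics/s4.png')[140:240,165:295],None,fx=5,fy=5,interpolation=cv2.INTER_CUBIC))
E
python3 blade.py 4
```

```text
[ 0.57517891 -0.21771452  0.17684404] [-0.30643375  0.69649872 -0.35423573]
w 5929 low [-0.1487 -0.1443 -0.1437] blade mean [ 0.      0.0025 -0.1389] rng [[-0.029, -0.038, -0.144], [0.029, 0.038, -0.119]] shaft [ 0.0209  0.0006 -0.0929]
s 155 low [-0.1502 -0.1491 -0.1488] blade mean [ 0.0252  0.0099 -0.131 ] rng [[0.002, -0.039, -0.149], [0.03, 0.038, -0.113]] shaft [ 0.017   0.0056 -0.0935]
```

View pics/w4.png

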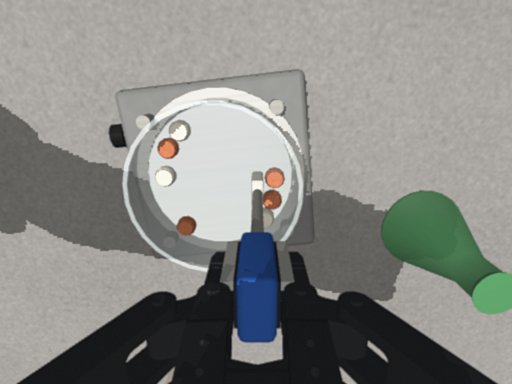

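View pics/s4c.png

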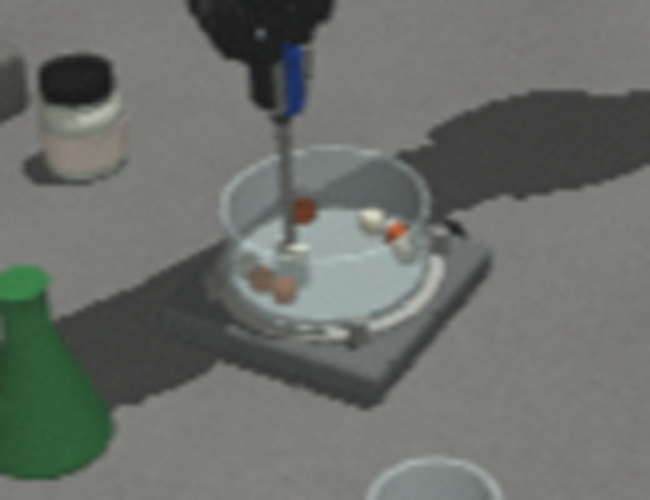

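After one round all seven beads are still in the dish and have moved: four on the left, from (180,130) to (186,226), and three beside the blade at about (272,200). I'll do two more rounds.

move_arm(
  motion="-0.001 0.007 0 0; -0.003 0.014 0 0; -0.006 0.020 0 0; -0.011 0.025 0 0; -0.017 0.029 0 0; -0.023 0.032 0 0; -0.030 0.034 0 0; -0.038 0.034 0 0; -0.045 0.032 0 0; -0.051 0.029 0 0",
)

```text
clock: 15.1
position: [0.5236, -0.1896, 0.1769]
ee_rot: [-0.031, 0.706, 0.031, 0.706]
ft_force: [0.3, 0.3, -1.4]
grip_width: 0.18
```

move_arm(
  motion="-0.006 -0.004 0 0; -0.011 -0.009 0 0; -0.014 -0.016 0 0; -0.016 -0.022 0 0; -0.017 -0.029 0 0; -0.016 -0.037 0 0; -0.014 -0.043 0 0; -0.011 -0.049 0 0; -0.006 -0.055 0 0; 0 -0.059 0 0",
)

```text
clock: 16.35
position: [0.5246, -0.2485, 0.1768]
ee_rot: [-0.031, 0.706, 0.031, 0.706]
ft_force: [0.4, 0.0, -0.6]
grip_width: 0.178
```

move_arm(
  motion="0.006 -0.003 0 0; 0.013 -0.004 0 0; 0.021 -0.004 0 0; 0.028 -0.003 0 0; 0.034 0 0 0; 0.040 0.004 0 0; 0.045 0.009 0 0; 0.048 0.016 0 0; 0.050 0.022 0 0; 0.051 0.029 0 0",
)

```text
clock: 17.6
position: [0.5752, -0.2187, 0.1769]
ee_rot: [-0.031, 0.706, 0.031, 0.706]
ft_force: [0.1, -0.1, -0.4]
grip_width: 0.176
```

move_arm(
  motion="-0.001 0.007 0 0; -0.003 0.014 0 0; -0.006 0.020 0 0; -0.011 0.025 0 0; -0.017 0.029 0 0; -0.023 0.032 0 0; -0.030 0.034 0 0; -0.038 0.034 0 0; -0.045 0.032 0 0; -0.051 0.029 0 0",
)

```text
clock: 18.85
position: [0.5236, -0.1906, 0.1769]
ee_rot: [-0.031, 0.706, 0.031, 0.706]
ft_force: [0.0, -0.2, -1.2]
grip_width: 0.181
```

move_arm(
  motion="-0.006 -0.004 0 0; -0.011 -0.009 0 0; -0.014 -0.016 0 0; -0.016 -0.022 0 0; -0.017 -0.029 0 0; -0.016 -0.037 0 0; -0.014 -0.043 0 0; -0.011 -0.049 0 0; -0.006 -0.055 0 0; 0 -0.059 0 0",
)

```text
clock: 20.1
position: [0.5246, -0.249, 0.1768]
ee_rot: [-0.031, 0.706, 0.032, 0.706]
ft_force: [-0.5, 2.5, -0.2]
grip_width: 0.18
```

Run:
```python
from h import *
print(get_obs()['position'],get_obs()['ft_force']);snap('wrist','w5'); snap('scene','s5')
cv2.imwrite('pics/s5c.png',cv2.resize(cv2.imread('pics/s5.png')[140:240,165:295],None,fx=5,fy=5,interpolation=cv2.INTER_CUBIC))
```

```text
[ 0.52464235 -0.24899426  0.17678865] [-0.53581343  2.47617533 -0.16585977]
```

View pics/w5.png

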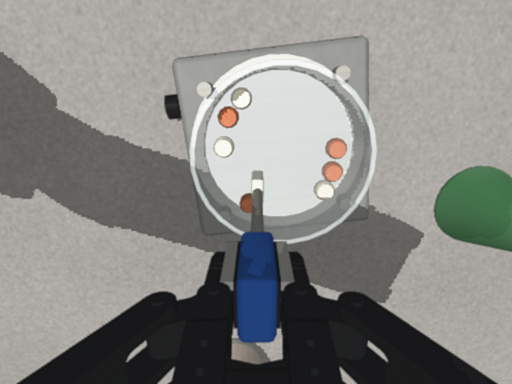

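View pics/s5c.png

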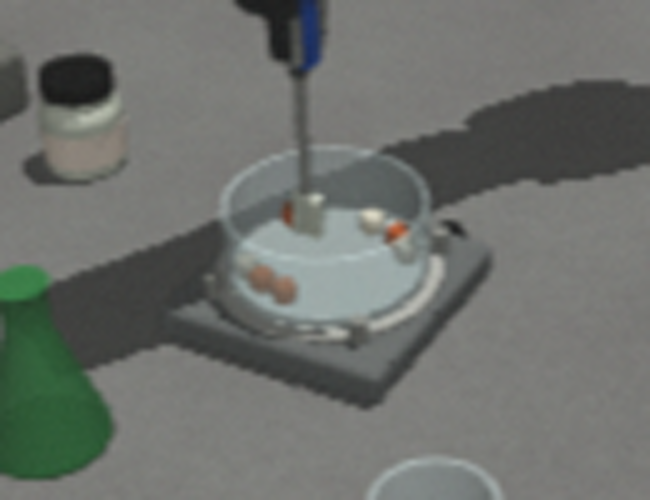

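Run:
```python
from h import *
import pickle
ci=pickle.load(open('w5.pkl','rb'))
uv=[(241,98),(228,117),(223,147),(337,148),(333,172),(325,190),(248,203)]
print(onplane(ci,uv,.045)[:,:2].round(3).tolist())
```

```text
[[0.505, -0.178], [0.495, -0.194], [0.492, -0.22], [0.59, -0.212], [0.59, -0.233], [0.586, -0.25], [0.518, -0.269]]
```

All seven beads are still inside, and each has moved by roughly 14 mm or more. I'll finish the third round, return to the middle and lift out.

move_arm(
  motion="0.006 -0.003 0 0; 0.013 -0.004 0 0; 0.021 -0.004 0 0; 0.028 -0.003 0 0; 0.034 0 0 0; 0.040 0.004 0 0; 0.045 0.009 0 0; 0.048 0.016 0 0; 0.050 0.022 0 0; 0.051 0.029 0 0",
)

```text
clock: 21.45
position: [0.5752, -0.2197, 0.1769]
ee_rot: [-0.031, 0.706, 0.031, 0.706]
ft_force: [0.2, 1.1, -0.8]
grip_width: 0.177
```

move_arm(
  motion="-0.012 0.001 0 0; -0.024 0.002 0 0; -0.034 0.003 0 0; -0.034 0.003 0.02 0; -0.034 0.003 0.05 0; -0.034 0.003 0.08 0; -0.034 0.003 0.11 0; -0.034 0.003 0.13 0; -0.034 0.003 0.14 0; -0.034 0.003 0.14 0",
)

```text
clock: 22.7
position: [0.541, -0.2174, 0.317]
ee_rot: [-0.032, 0.706, 0.031, 0.707]
ft_force: [1.1, -0.2, -1.8]
grip_width: 0.179
```

```bash
python3 - <<'E'
from h import *
print(get_obs()['position'],get_obs()['ft_force']);snap('wrist','w6'); snap('scene','s6')
E
python3 blade.py 6
```

```text
[ 0.54099312 -0.21735315  0.31703591] [ 1.06027933 -0.18554645 -1.83377845]
w 343 low [-0.1363 -0.1358 -0.1333] blade mean [-0.0012  0.009  -0.1246] rng [[-0.006, 0.008, -0.136], [0.003, 0.01, -0.114]] shaft [-0.0007  0.0015 -0.0896]
s 83 low [-0.1395 -0.1391 -0.1373] blade mean [ 0.0023  0.0036 -0.1248] rng [[-0.005, -0.008, -0.139], [0.007, 0.013, -0.114]] shaft [ 0.0009  0.0026 -0.0892]
```

View pics/w6.png

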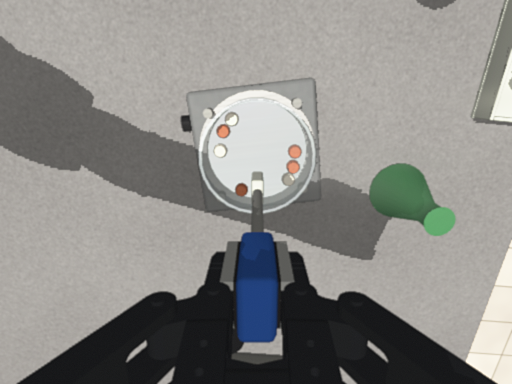

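View pics/s6.png

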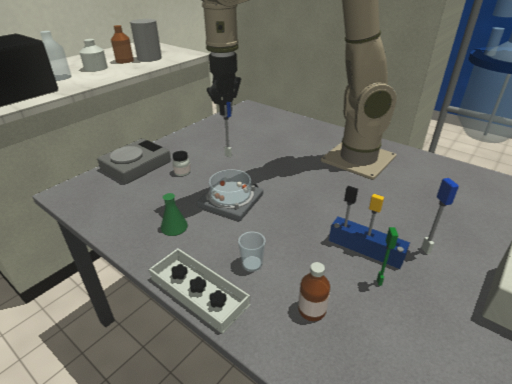

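The paddle is lifted out and straight. The wrist view shows all seven beads inside the dish: (232,120), (223,131), (220,151), (241,190), (294,152), (293,167) and (288,179). Moves can't tilt the tool, so I'll tip the paddle by pivoting it in the pads. I'll lower the foot onto the clear bench near (0.50, 0.09) with a lighter grip and drag it along an arc.

move_arm(
  motion="-0.006 0.04 0 0; -0.013 0.09 0 0; -0.019 0.14 0 0; -0.026 0.19 0 0; -0.032 0.24 -0.02 0; -0.037 0.28 -0.05 0; -0.041 0.307 -0.09 0; -0.041 0.307 -0.13 0; -0.041 0.307 -0.16 0; -0.041 0.307 -0.171 0",
)

```text
clock: 24.05
position: [0.4987, 0.0895, 0.1436]
ee_rot: [-0.032, 0.708, 0.032, 0.705]
ft_force: [0.3, -0.8, -1.5]
grip_width: 0.18
```

move_arm(
  motion="0 0 -0.002 0; 0 0 -0.004 0; 0 0 -0.006 0; 0 0 -0.007 0",
  grip=0,
  force=25,
)

```text
clock: 24.55
position: [0.5004, 0.0898, 0.1392]
ee_rot: [-0.031, 0.706, 0.031, 0.707]
ft_force: [-0.3, -0.4, -1.4]
grip_width: 0.177
```

move_arm(
  motion="0 0 -0.002 0; 0 -0.004 -0.003 0; 0.001 -0.009 -0.003 0; 0.001 -0.014 -0.003 0; 0.002 -0.021 -0.0035 0; 0.002 -0.0275 -0.004 0",
)

```text
clock: 25.3
position: [0.5039, 0.0638, 0.1374]
ee_rot: [-0.031, 0.705, 0.032, 0.708]
ft_force: [-0.6, 3.8, 16.5]
grip_width: 0.18
```

Run:
```python
from h import *
print(get_obs()['position'],get_obs()['ft_force']);snap('wrist','w7'); snap('scene','s7')
cv2.imwrite('pics/s7c.png',cv2.resize(cv2.imread('pics/s7.png')[100:260,240:420],None,fx=3.5,fy=3.5,interpolation=cv2.INTER_CUBIC))
```

```text
[0.50387667 0.06384131 0.13741859] [-0.62552809  3.75093893 16.46253325]
```

View pics/s7c.png

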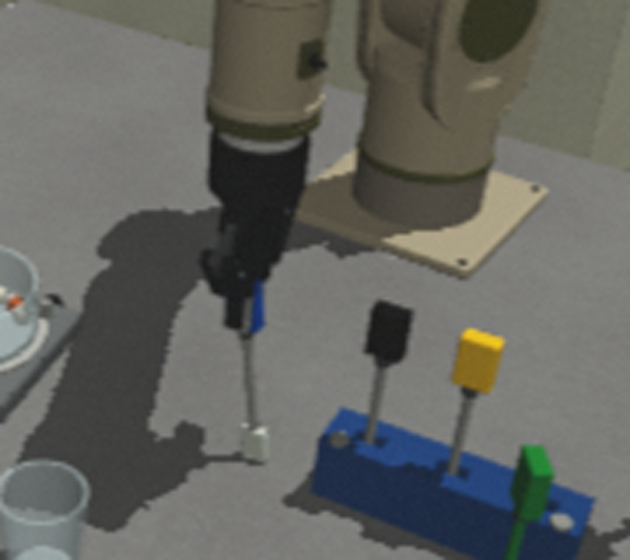

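View pics/w7.png

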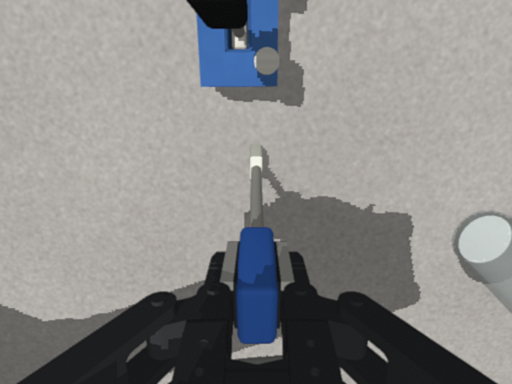

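```bash
cat > tilt.py <<'E'
from h import *
import pickle,sys
o=get_obs()['position']; g=o+[0,0,.019]
yax=np.array([-.085,.996,0])
for t in 'ws':
    ci=pickle.load(open(t+sys.argv[1]+'.pkl','rb'));f=np.load(t+sys.argv[1]+'.npz');C=cloud(ci,f['d'])-g
    a=C@yax; x=C@np.array([.996,.085,0]); z=C[...,2]; r=np.hypot(a,z)
    m=(abs(x)<.009)&(r<.175)&(a>-.03)&(z<.02)&(C[...,2]+g[2]>.004)
    b=m&(r>.127); s=m&(r>.05)&(r<.12)
    for n,q in(('blade',b),('shaft',s)):
        if q.sum()>3: print(t,n,q.sum(),'tilt deg',np.degrees(np.median(np.arctan2(a[q],-z[q]))).round(1),'rmax',np.percentile(r[q],98).round(4),'zmin',(z[q]+g[2]).min().round(3))
E
python3 tilt.py 7
```

```text
w blade 2503 tilt deg 47.8 rmax 0.1637 zmin 0.004
w shaft 831 tilt deg 12.4 rmax 0.1167 zmin 0.039
s blade 171 tilt deg 48.5 rmax 0.1733 zmin 0.004
s shaft 100 tilt deg 13.5 rmax 0.1196 zmin 0.04
```

The shaft has tilted about 10°, so it pivots in the pads. I'll continue along the arc.

move_arm(
  motion="0.001 -0.008 -0.001 0; 0.001 -0.016 -0.0026 0; 0.002 -0.024 -0.0045 0; 0.003 -0.032 -0.007 0; 0.003 -0.04 -0.01 0; 0.004 -0.048 -0.013 0; 0.005 -0.055 -0.0165 0; 0.005 -0.0625 -0.0205 0; 0.006 -0.069 -0.025 0; 0.0065 -0.076 -0.0295 0",
)

```text
clock: 26.65
position: [0.5102, -0.0138, 0.1068]
ee_rot: [-0.031, 0.705, 0.031, 0.708]
ft_force: [0.4, 0.5, 7.3]
grip_width: 0.176
```

```bash
python3 - <<'E'
from h import *
print(get_obs()['position'],get_obs()['ft_force']);snap('wrist','w8'); snap('scene','s8')
cv2.imwrite('pics/s8c.png',cv2.resize(cv2.imread('pics/s8.png')[100:260,240:420],None,fx=3.5,fy=3.5,interpolation=cv2.INTER_CUBIC))
E
python3 tilt.py 8
```

```text
[ 0.51022284 -0.01380505  0.10678114] [0.35361858 0.49459138 7.25610296]
w blade 425 tilt deg 44.7 rmax 0.1545 zmin 0.013
w shaft 1253 tilt deg 43.6 rmax 0.1181 zmin 0.036
s blade 65 tilt deg 43.3 rmax 0.1559 zmin 0.005
s shaft 56 tilt deg 43.3 rmax 0.1173 zmin 0.037
```

View pics/s8c.png

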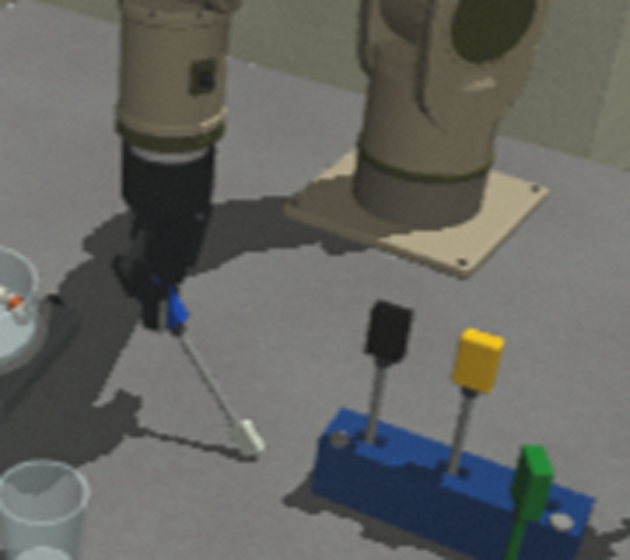

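The paddle is tilted about 43° with the blade foot at crop (250,440) on the bench, clear of everything. I'll continue to about 75°.

move_arm(
  motion="0.0005 -0.007 -0.005 0; 0.001 -0.013 -0.0105 0; 0.0015 -0.019 -0.016 0; 0.002 -0.025 -0.022 0; 0.0025 -0.03 -0.0285 0; 0.003 -0.035 -0.035 0; 0.0035 -0.04 -0.042 0; 0.004 -0.044 -0.049 0; 0.004 -0.048 -0.056 0; 0.0045 -0.052 -0.0635 0",
)

```text
clock: 28.0
position: [0.5143, -0.0658, 0.0424]
ee_rot: [-0.031, 0.706, 0.031, 0.707]
ft_force: [1.2, 0.3, 4.2]
grip_width: 0.181
```

move_arm(
  motion="0 -0.002 -0.005 0; 0 -0.004 -0.01 0; 0 -0.004 -0.013 0; 0 -0.004 -0.013 0",
)

```text
clock: 28.5
position: [0.5131, -0.0704, 0.0287]
ee_rot: [-0.032, 0.706, 0.031, 0.706]
ft_force: [1.0, -2.8, 5.0]
grip_width: 0.176
```

move_arm(
  motion="0 0 0 0; 0 0 0 0; 0 0 0 0",
  grip=0,
  force=100,
)

```text
clock: 28.88
position: [0.5131, -0.0701, 0.0289]
ee_rot: [-0.032, 0.706, 0.031, 0.706]
ft_force: [1.2, -3.0, 5.1]
grip_width: 0.176
```

```bash
python3 - <<'E'
from h import *
print(get_obs()['position'],get_obs()['ft_force']);snap('wrist','w9'); snap('scene','s9')
cv2.imwrite('pics/s9c.png',cv2.resize(cv2.imread('pics/s9.png')[100:260,240:420],None,fx=3.5,fy=3.5,interpolation=cv2.INTER_CUBIC))
E
python3 tilt.py 9
```

```text
[ 0.51306411 -0.07013321  0.02885126] [ 1.22972153 -2.98658219  5.14123072]
w shaft 3188 tilt deg 79.3 rmax 0.1162 zmin 0.02
s blade 68 tilt deg 79.0 rmax 0.1577 zmin 0.004
s shaft 56 tilt deg 79.6 rmax 0.1179 zmin 0.005
```

View pics/s9c.png

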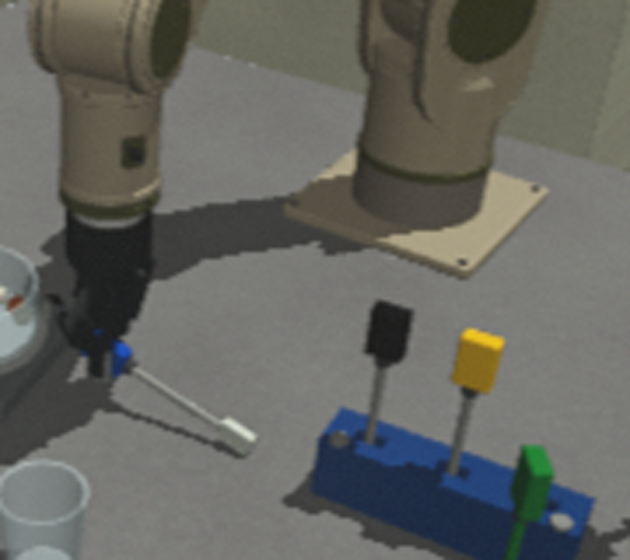

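The tilt is about 78° with the grip force raised to 100 N. I'll lift slowly.

move_arm(
  motion="0 0 0.01 0; 0 0 0.025 0; 0 0 0.045 0; 0 0 0.07 0; 0 0 0.1 0; 0 0 0.13 0; 0 0 0.16 0; 0 0 0.19 0; 0 0 0.215 0; 0 0 0.235 0",
)

```text
clock: 30.22
position: [0.5127, -0.0692, 0.2656]
ee_rot: [-0.032, 0.706, 0.032, 0.707]
ft_force: [-0.1, -0.2, -1.5]
grip_width: 0.175
```

move_arm(
  motion="0 0 0.02 0; 0 0 0.04 0; 0 0 0.05 0; 0 0 0.055 0; 0 0 0.055 0; 0 0 0.055 0; 0 0 0.055 0; 0 0 0.055 0",
)

```text
clock: 31.22
position: [0.5131, -0.0697, 0.3186]
ee_rot: [-0.031, 0.707, 0.032, 0.706]
ft_force: [0.1, 0.6, -0.4]
grip_width: 0.174
```

```bash
python3 - <<'E'
from h import *
print(get_obs()['position'],get_obs()['ft_force'],get_obs()['grip_width']);snap('wrist','w10'); snap('scene','s10'); snap('top','t10')
E
python3 tilt.py 10
```

```text
[ 0.51306819 -0.06969025  0.31859698] [ 0.14091887  0.56502733 -0.39233444] 0.1735928116141491
w shaft 3177 tilt deg 78.8 rmax 0.1167 zmin 0.308
s blade 102 tilt deg 77.3 rmax 0.1586 zmin 0.29
s shaft 78 tilt deg 78.5 rmax 0.1181 zmin 0.308
```

View pics/s10.png

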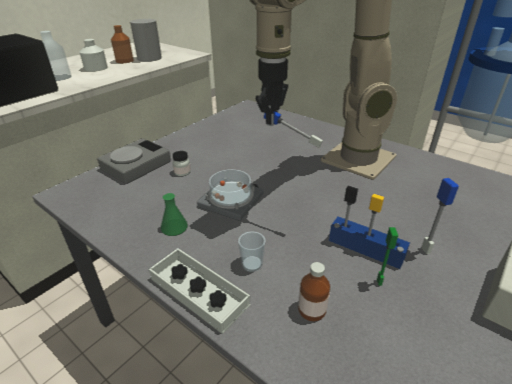

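View pics/t10.png

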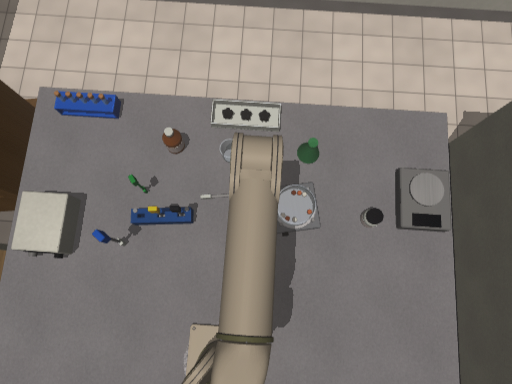

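View pics/w10.png

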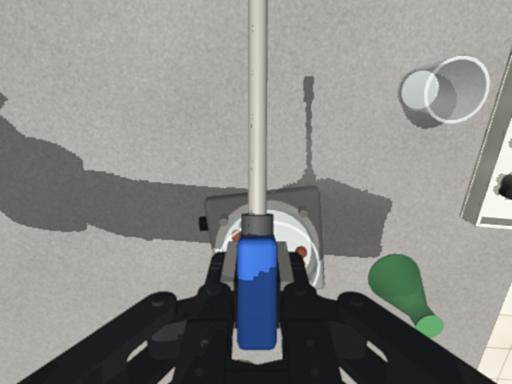

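The paddle is held nearly level, with its grip at (275,118) and blade at (317,140) in the scene view. The tilt is about 78° and its lowest point is about 0.29 m. The spares, glassware and look-alikes are where they were, so I'm handing in.

```bash
python3 -c "
from workcell import hand_in
print(hand_in())"
```

```text
the job is handed in; nothing more can be done
None
```

I drew the blue-gripped paddle out of its stand and stirred three full rounds at about 34 mm radius, with the blade about 3.5 mm above the dish floor. I then lifted it out, tipped it and handed in at about 31 s of robot time (limit 72 s).

The moves cannot tilt the tool, so I tipped the paddle by pressing its foot on clear bench with a light 25 N grip and letting it pivot in the pads. I then gripped at 100 N and raised it.

Last checks:
- **Paddle:** it measured 77–79° from upright both before and after the lift, so it did not slip. Its lowest point is about 0.29 m above the bench.
- **Beads:** all seven were in the dish after stirring, each shifted by roughly 14 mm or more. In the final pictures the arm hides part of the dish, so I could not count all seven again.
- **Other items:** the two spare paddles and the look-alikes showed no visible movement in the final views, and neither did the glassware.
- **Forces:** the highest wrist force I read was about 17 N, while the paddle foot was on the bench.

None of the checks failed. One automatic tilt reading early in the tipping picked up the bench instead of the blade, so I used the shaft reading there.

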